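# Swing the tilting spice caddy level, lock it and add the salt

## Robot

A 6-joint arm with a two-finger parallel gripper is mounted at the origin on a cart in front of the work surface, level with it; the furniture and walls round the work are solid. World frame = base frame: x ahead of the robot, y to its left, z up, the work surface at z = 0. Lengths are in m, angles in rad, forces in N, time in s.
With the tool pointing down it reaches from about 0.3 to 0.775 m from the base axis. Payload 14.6 kg.
Tool frame: the origin (TCP) lies midway between the tips of the shut fingers; the grasp point (between the pads) lies 19 mm behind it (ctrl.pinch_z is the distance from the TCP to the grasp point, in m); z points along the fingers, y is the line along which they close (so a half turn about z gives the same grasp; the last joint's range is limited). The gripper opens to 94 mm and grips with 3 to 60 N. Pads are 16 mm wide; open, the fingers measure 119 mm over their backs; the gripper's body (75 mm by 177 mm) begins 78 mm behind the grasp point.
Start: joints at [-0.067, 0.3, 1.521, -0, 1.321, -0.067], TCP at [0.55, -0, 0.205] pointing down, gripper open.
Joint ranges: [-3.03, 3.03], [-0.79, 2.21], [0.23, 2.52], [-1.04, 4.18], [0, 3.07], [-2.55, 2.55]. Speed limits (rad/s): [2.22, 2.22, 2.57, 3.14, 3.14, 3.14].

## Interface

Orientations are given as [roll, pitch, yaw] about the fixed x, y, z axes, in that order (R = Rz(yaw) Ry(pitch) Rx(roll)).
In Python, from station import ctrl gives the robot as it stands.
- The arm moves only by the tool jog_arm, never from a script. Its argument "motion" is a list of rows, each a list of 7 numbers: the shift along the tool's x, y, z in m, then the turn, a rotation vector about the tool's x, y, z in rad, then the opening, from -1 (shut) to 1 (fully open). In form: [[tx, ty, tz, rx, ry, rz, gripper], ...]. A call has 1 to 5 rows; each row shifts and turns the commanded pose from where the row before left it, along the tool's axes as they then stand; what a row does not reach is not made up. A row lasts 1/10 s, in which the tool goes at most 50 mm and 8.59 degrees, less where a joint would pass 70% of its speed; a pose out of reach is approached as far as the arm can. A call is refused whole if a number of a shift passes 0.05 or a number of a turn 0.15, either way. A call with a gripper value outside its range is refused whole. The fingers move at their own pace and stop on an object; "squeeze" is the grip in N (left out, the last holds). Time passes only in rows, so rows that do not move let the fingers close. It gives the time, the measured TCP pose, the force, the opening and the grip force at its end, in the units of the state.
- ctrl.get_obs(): the state, without advancing time (a new reading comes with each control period).
- ctrl.camera(name): name is "scene" or "side" or "wrist"; returns the picture (400x640x3 uint8, red, green, blue); there is no depth.
- ctrl.camera_model(name): a dict with "intrinsics" (3x3 intrinsics, pixels), "rvec" (rotation vector, rad) and "tvec" (3), from world to camera coordinates, as OpenCV has them. Camera axes: x right, y down, z forward; pixel columns grow to the right and rows downward; lengths in m; the calibration is good to about 2 mm. A picture is of the moment at which its call begins: read the wrist's pose just before it. camera_model takes no time and is no camera call; for the wrist camera it gives the pose at the moment of the call.
- ctrl.hand_in(): hands the job in; it is judged then, once.
The state is a dict: "time_s": time; "qpos": joint angles; "joint_vel": joint speeds; "tau": joint torques, N m; "ee_pos": TCP position; "eef_rot": TCP orientation; "force": force on the tool from outside, world axes, zero at the start; "moment": the same for the moment, N m; "grip_width": finger opening in m; "grip_force": force on a finger pad.
Only numpy, scipy, OpenCV 4.12 (cv2) and the standard library are available. Lean on these libraries where they do the work, as an engineer would, in place of code of your own. Each camera call takes 0.05 s, during which the arm holds its last target. There are 200 camera calls.

## Task

The tray of the tilting spice caddy is leaning towards you: swing it level and lock it there by pushing the plunger knob fully home, so that the plunger sits in the middle notch of the tray's steel index plate. Only then set the salt shaker gently upright on the floor of the tray's empty compartment, where it stands below the rim. Leave the other two loose spice jars standing where they are.

Things in the scene. Friction and masses are not known exactly. Their poses are not given: they have to be found in the camera images.
- caddy: Fixed stand, screwed down: dark steel base board 150 (x) x 270 (y) x 12 mm, two aluminium cheeks and on the +y cheek a mast with the plunger's guide, 205 mm high. Origin: on the worktop under the middle of the tray; at yaw 0 its +x points away from the robot. The trunnion axis runs along y, 112 mm above the origin.
- tray (a joint): Tilt of the tray about the trunnion axis, rad: 0 = level, positive = leaning to the caddy's -x (front lip down, rear lip up), range -0.62 to 0.62. It turns stiffly (0.28 N m, 4 to 8 N at a lip) and stays where left. The tray is an open wooden box 112 (x) x 198 (y) x 104 mm, walls 6 mm, rim 30 mm above the axis; the smaller +y compartment holds two spice jars fixed in it.
- rear_lip (a point): Middle of the top face of the flat lip along the tray's rear (+x) rim, 69 mm behind and 30 mm above the axis; it moves with the tray. The lip is 28 mm wide (x), 198 mm long (y), 6 mm thick. Pressing it down turns the tray towards 0 and on to negative values.
- front_lip (a point): The same on the front (-x) rim, 69 mm before the axis; pressing it down makes the tilt more positive.
- plunger (a joint): Travel of the locking plunger, m: 0 = up, as found, 0.020 = fully down. A captive vertical 12 mm pin; it needs 4 N to slide, up to 15 N to draw the tray in, and stays where left. It enters a notch of the steel index plate at the tray's +y end: middle notch at tilt 0 (draws in from 0.1 rad, then holds with 0.03 rad of play), side notches at +0.5 and -0.5. Between notches it stops after about 6 mm.
- knob_top (a point): Centre of the top of the plunger's round dark steel knob, 36 mm in diameter, 18 mm of grip height below this point; 246 mm above the worktop when up, 226 mm when fully down. It lies 116 mm from the caddy's origin along the caddy's +y.
- bay (a point): Centre of the inner floor of the empty -y compartment, 100 (x) x 118 (y) mm and 98 mm deep; it moves with the tray, z points out of the tray. When level it is 44 mm above the worktop and 34 mm to -y of the caddy's origin.
- salt: Salt shaker, loose, standing upright: clear glass body 44 mm in diameter up to 74 mm, grey domed perforated cap of 34 mm up to 90 mm, 0.1 kg; grip the glass. Origin: centre of its underside, z up.
- jar_red: Loose spice jar, 45 x 106 mm, red cap; leave it standing. Origin: centre of its underside.
- jar_yellow: Loose spice jar, 42 x 96 mm, yellow cap; leave it standing. Origin: centre of its underside.
Not all that is in view belongs to the job. What is shaped like the salt but green or orange is not meant.

How it is judged:
On the way, in this order (a step that is already met when the one before it is completed fails the run):
1. the tray is level (within 0.07 rad) and the plunger home (at least 17 mm down), with the salt shaker still outside the tray (value of joint tray between -0.07 and 0.07 rad and value of joint plunger above 0.017 m and horizontal distance between salt and bay above 0.09 m), for 0.2 s.
2. the salt shaker stands upright on the floor of the empty compartment (z of salt in the frame of bay between -0.006 and 0.006 m and x of salt in the frame of bay between -0.04 and 0.04 m and y of salt in the frame of bay between -0.05 and 0.05 m and angle between salt's own z axis and vertical below 0.15 rad), for 0.2 s.
At the end, for the whole second after the job is handed in: Tray level within 0.07 rad, plunger at least 17 mm down; the salt shaker at rest and upright (within 0.15 rad) on the floor of the formerly empty compartment (underside within 6 mm of it, so below the rim); the two loose spice jars upright, within 40 mm of where they stood (all of step 2 and value of joint tray between -0.07 and 0.07 rad and value of joint plunger above 0.017 m and linear speed of salt below 0.03 m/s and angle between each of jar_red, jar_yellow's own z axis and vertical below 0.15 rad); the robot touches nothing.
It fails at once if a loose spice jar was shifted by more than 40 mm or knocked over (distance of any of jar_red, jar_yellow from where it was at the start of the episode above 0.04 m or angle between any of jar_red, jar_yellow's own z axis and vertical above 0.5 rad).
It fails at once if the salt shaker was dropped from more than about 40 mm instead of being set down (linear speed of salt above 0.9 m/s and contact force between salt and the fingers below 0.1 N).
It also fails if it takes over 54 s, if anything falls off the work surface, if the arm or the gripper's body presses on something with over 40 N, if the wrist force passes 120 N, or if a joint passes its speed limit or range.

## Working session

There is one attempt and no reset: what is moved stays moved. The work goes in short steps, Python scripts to look and compute and a tool call to move; the robot and the scene stay as the last step left them, time stands still between calls to the robot, and variables do not carry over. Pictures are saved under pics/ and viewed, at most 10 in all, crops included, and the job is handed in when it is done.

Besides the shell and the picture viewer there is one more tool, called after "Emit:" as name([rows], argument=value, ...), one row to a line, values as JSON. jog_arm: Moves the arm, as the interface text tells. Its arguments: {"type":"object","properties":{"motion":{"type":"array"},"squeeze":{"type":"number"}},"required":["motion"]}

```bash
mkdir -p pics; ls
python3 - <<'E'
from station import ctrl
import cv2
for n in("scene","side"):
    cv2.imwrite(f"pics/{n}0.png",ctrl.camera(n)[:,:,::-1]); m=ctrl.camera_model(n); print(n,m)
o=ctrl.get_obs();print(o['time_s'],o['ee_pos'],o['eef_rot'],o['grip_width'],o['force'])
E
```

```text
pics
scene {'intrinsics': array([[378.14873373,   0.        , 320.72018023],
       [  0.        , 378.14873373, 200.226601  ],
       [  0.        ,   0.        ,   1.        ]]), 'rvec': array([ 1.99443229, -0.70498801,  0.44380117]), 'tvec': array([-0.44348031,  0.27265093,  0.652606  ])}
side {'intrinsics': array([[453.65436237,   0.        , 317.80021311],
       [  0.        , 453.65436237, 194.70641663],
       [  0.        ,   0.        ,   1.        ]]), 'rvec': array([2.10324858e+00, 1.00578222e-03, 1.84973738e-02]), 'tvec': array([-0.53089186,  0.12174402,  1.21966597])}
0.1 [ 5.49768169e-01 -2.67228681e-06  2.04939755e-01] [-3.14054397e+00 -8.16407902e-05  1.57075154e+00] 0.09401895156316807 [ 0.44321869 -0.32660179 -0.51358227]
```

View pics/scene0.png

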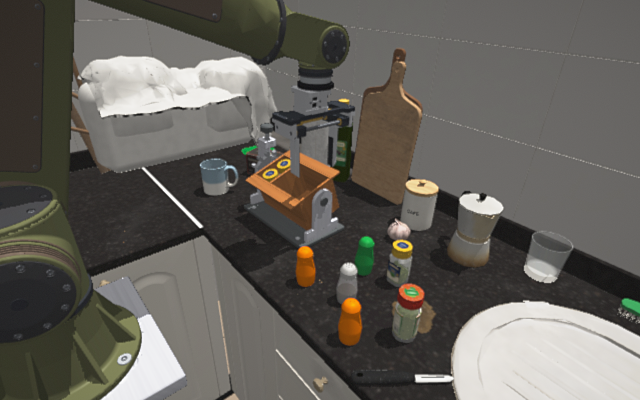

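View pics/side0.png

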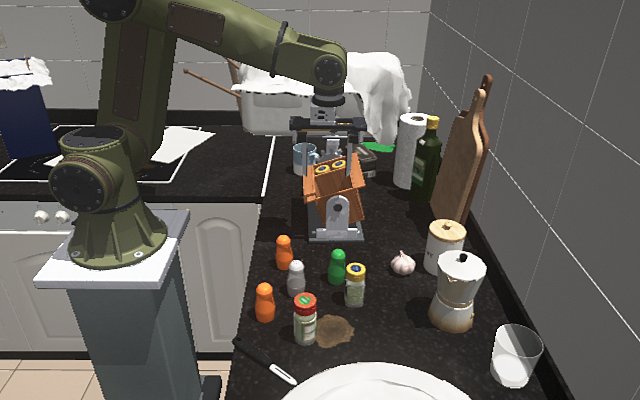

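The salt candidates in the scene image are orange (305,266), orange (350,322), green (366,256) and clear/grey (347,283). Only the clear/grey one fits the description, and it appears at (296,278) in the side image. I'll confirm this with an enlarged crop.

Run:
```python
import cv2,numpy as np
a=cv2.imread("pics/scene0.png");b=cv2.imread("pics/side0.png")
A=cv2.resize(a[110:350,230:440],None,fx=2.4,fy=2.4,interpolation=cv2.INTER_CUBIC)   # scale 2.4, off 230,110
cv2.imwrite("pics/ca.png",A)
B=cv2.resize(b[110:350,220:400],None,fx=2.5,fy=2.5,interpolation=cv2.INTER_CUBIC)
cv2.imwrite("pics/cb.png",B)
```

```text
(no output)
```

View pics/ca.png

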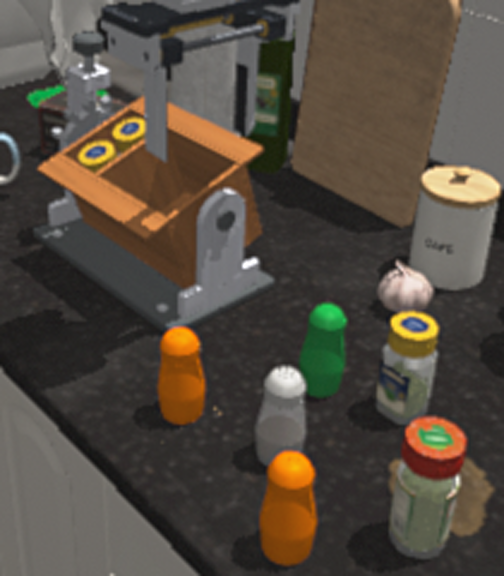

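View pics/cb.png

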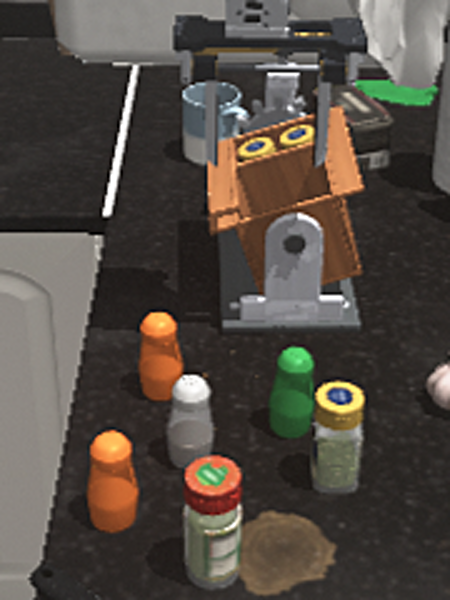

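```bash
cat > h.py <<'E'
import numpy as np,cv2
from scipy.optimize import least_squares
from station import ctrl
M={n:ctrl.camera_model(n) for n in("scene","side")}
def proj(n,P,m=None):
    m=m or M[n]; return cv2.projectPoints(np.array(P,float).reshape(-1,1,3),m['rvec'],m['tvec'],m['intrinsics'],None)[0].reshape(-1,2)
def ca(p): return np.array(p)/2.4+[230,110]
def cb(p): return np.array(p)/2.5+[220,110]
E
python3 - <<'E'
from h import *
def pt(z,a,b):
    f=lambda q:np.r_[proj("scene",[*q,z])[0]-ca(a),proj("side",[*q,z])[0]-cb(b)]
    r=least_squares(f,[.55,-.25]);return r.x.round(4),np.abs(r.fun).max().round(1)
for n,a in dict(salt_top=(.088,(286,370),(190,378)),or1=(.088,(181,330),(158,315)),or2=(.088,(291,454),(111,434)),green=(.088,(326,307),(295,350)),red=(.106,(436,440),(213,475)),yel=(.096,(414,325),(340,395)),saltbase=(.0,(280,455),(190,455))).items(): print(n,*pt(*a))
B=[((-75,135,12),(35,232),None),((-75,-135,12),(168,322),(222,322)),((75,-135,12),(272,278),(358,322)),((0,116,246),(88,36),None)]
T=[((-83,99,30),(38,168),(208,165)),((-83,-99,30),(152,237),(212,224)),((83,-99,30),(263,150),(361,190)),((83,99,30),(145,98),(343,108))]
def f(q):
    c,s=np.cos(q[2]),np.sin(q[2]);ct,st=np.cos(q[3]),np.sin(q[3]);r=[]
    for S,t in((B,0),(T,1)):
        for p,a,b in S:
            x,y,z=np.array(p)/1e3
            if t: x,z=ct*x-st*z,.112+st*x+ct*z
            P=[q[0]+c*x-s*y,q[1]+s*x+c*y,z]
            if a: r+=list(proj("scene",P)[0]-ca(a))
            if b: r+=list(proj("side",P)[0]-cb(b))
    return np.array(r)
r=least_squares(f,[.55,.05,0,.3],loss='soft_l1');print(r.x.round(4));print(f(r.x).reshape(-1,2).round(1).tolist())
E
```

```text
salt_top [ 0.4824 -0.196 ] 1.2
or1 [ 0.4478 -0.0992] 1.0
or2 [ 0.4187 -0.2692] 1.2
green [ 0.5762 -0.1524] 0.3
red [ 0.5019 -0.3359] 0.5
yel [ 0.6109 -0.2265] 0.1
saltbase [ 0.4798 -0.2001] 0.6
[0.5769 0.1185 0.0262 0.2868]
[[-0.1, -1.2], [3.1, 4.8], [-0.5, 3.0], [3.6, 1.6], [1.4, 2.5], [-0.6, -1.1], [-1.4, -1.6], [-0.4, -9.7], [-4.2, -1.1], [-1.6, 1.3], [-0.3, -1.1], [0.9, -1.1], [1.1, -2.5], [-0.2, -1.3]]
```

The crop confirms it: the salt is the clear body with a grey domed cap at ca (283,415), standing between the orange and green decoys, at about (0.481,-0.198). I'll shut the fingers and go over the rear lip.

Emit:
jog_arm([
  [0.015, 0.015, 0, 0, 0, 0, -1],
  [0.02, 0.025, 0, 0, 0, 0, -1],
  [0.02, 0.025, 0, 0, 0, 0, -1],
  [0.02, 0.02, 0, 0, 0, 0, -1],
  [0.01, 0.007, 0, 0, 0, 0, -1],
])

```text
time_s: 0.6
ee_pos: [0.6427, 0.0864, 0.2044]
eef_rot: [-3.14, -0.0, 1.572]
force: [-0.1, -0.6, -0.2]
grip_width: 0.0578
grip_force: 0.0
```

Emit:
jog_arm([
  [0, 0, 0.01, 0, 0, 0, -1],
  [0, 0, 0.015, 0, 0, 0, -1],
  [0, 0, 0.007, 0, 0, 0, -1],
  [0, 0, 0, 0, 0, 0, -1],
])

```text
time_s: 1.0
ee_pos: [0.641, 0.0842, 0.1719]
eef_rot: [-3.139, 0.0, 1.57]
force: [0.8, -0.3, 0.6]
grip_width: 0.0252
grip_force: 0.0
```

Emit:
jog_arm([
  [0, 0, 0, 0, 0, 0, -1],
  [0, 0, 0, 0, 0, 0, -1],
  [0, 0, 0, 0, 0, 0, -1],
  [0, 0, 0, 0, 0, 0, -1],
])

```text
time_s: 1.4
ee_pos: [0.6421, 0.085, 0.1738]
eef_rot: [3.141, -0.0, 1.571]
force: [-0.7, 0.1, -0.8]
grip_width: 0.0008
grip_force: 0.0
```

Run:
```python
from h import *
s=ctrl.camera("scene")[:,:,::-1];d=ctrl.camera("side")[:,:,::-1]
A=cv2.resize(s[100:250,230:380],None,fx=2.6,fy=2.6,interpolation=cv2.INTER_CUBIC)
B=cv2.resize(d[100:250,270:420],None,fx=2.6,fy=2.6,interpolation=cv2.INTER_CUBIC)
cv2.imwrite("pics/c2.png",np.hstack([A,B]))
```

```text
(no output)
```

View pics/c2.png

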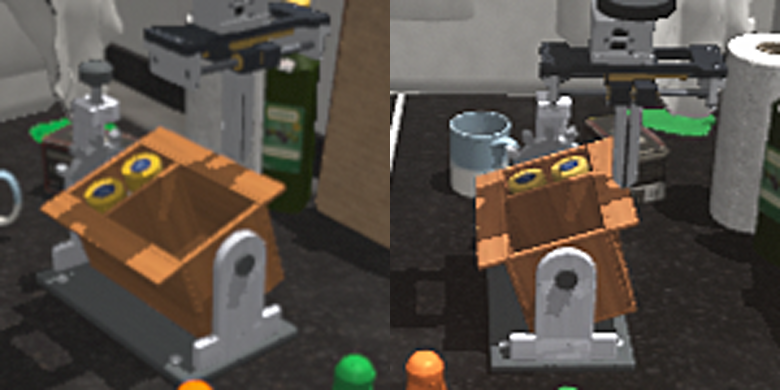

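```bash
cat > fit.py <<'E'
from h import *
sc=lambda p:np.array(p)/2.6+[230,100]
sd=lambda p:(np.array(p)-[390,0])/2.6+[270,100]
B=[((-75,135,12),(35,274),None),((-75,-135,12),None,(490,362)),((75,-135,12),(297,322),(634,362)),((0,116,246),(96,66),None),((0,None,112),(243,265),(566,280))]
T=[((-83,99,30),(40,208),(476,182)),((-83,-99,30),(160,283),(480,267)),((83,-99,30),(285,187),(638,221)),((83,99,30),(158,127),(611,137))]
def W(q,p,t):
    c,s=np.cos(q[2]),np.sin(q[2]);ct,st=np.cos(q[3]),np.sin(q[3])
    x,y,z=np.array(p)/1e3
    if t: x,z=ct*x-st*z,.112+st*x+ct*z
    return [q[0]+c*x-s*y,q[1]+s*x+c*y,z]
def f(q):
    r=[]
    for S,t in((B,0),(T,1)):
        for p,a,b in S:
            P=W(q,[v if v is not None else q[4]*1e3 for v in p],t)
            if a: r+=list(proj("scene",P)[0]-sc(a))
            if b: r+=list(proj("side",P)[0]-sd(b))
    return np.array(r)
if __name__=="__main__":
    r=least_squares(f,[.57,.11,0,.3,-.12],loss='soft_l1');q=r.x;print(q.round(4));print(f(q).reshape(-1,2).round(1).tolist())
    print('rear lip',np.round(W(q,(69,-30,30),1),4),'knob',np.round(W(q,(0,116,246),0),4),'bay',np.round(W(q,(0,-34,44),0),4))
    o=ctrl.get_obs();print(o['ee_pos'],[((proj('scene',o['ee_pos'])[0]-[230,100])*2.6).round(),((proj('side',o['ee_pos'])[0]-[270,100])*2.6+[390,0]).round()])
E
python3 fit.py
```

```text
[ 0.5763  0.116   0.0395  0.3107 -0.1198]
[[0.9, 0.9], [0.3, 3.3], [3.4, 3.7], [1.2, 2.4], [-1.0, -1.1], [0.6, -0.3], [0.2, -0.6], [-0.9, -0.2], [-0.9, -2.5], [-1.3, 0.1], [-1.2, -0.4], [-0.0, -0.8], [-0.3, -0.4], [0.2, -0.6], [1.0, -1.1]]
rear lip [0.6339 0.0883 0.1617] knob [0.5717 0.2319 0.246 ] bay [0.5776 0.082  0.044 ]
[0.64203514 0.08497745 0.17362218] [array([236., 158.]), array([624., 182.])]
```

Emit:
jog_arm([
  [0, -0.005, 0.005, 0, 0, 0, -1],
  [0, 0, 0.007, 0, 0, 0, -1],
  [0, 0, 0.007, 0, 0, 0, -1],
  [0, 0, 0.007, 0, 0, 0, -1],
  [0, 0, 0.005, 0, 0, 0, -1],
])

```text
time_s: 2.0
ee_pos: [0.6379, 0.085, 0.1428]
eef_rot: [3.138, -0.0, 1.571]
force: [4.6, 0.3, 8.0]
grip_width: 0.0008
grip_force: 3.9
```

Emit:
jog_arm([
  [0, 0, 0, 0, 0, 0, -1],
  [0, 0, 0, 0, 0, 0, -1],
])

```text
time_s: 2.2
ee_pos: [0.6369, 0.085, 0.1421]
eef_rot: [-3.141, 0.0, 1.571]
force: [0.8, -0.3, 1.1]
grip_width: 0.0007
grip_force: 0.6
```

Run:
```python
from h import *
s=ctrl.camera("scene")[:,:,::-1];d=ctrl.camera("side")[:,:,::-1]
A=cv2.resize(s[100:250,230:380],None,fx=2.6,fy=2.6,interpolation=cv2.INTER_CUBIC)
B=cv2.resize(d[100:250,270:420],None,fx=2.6,fy=2.6,interpolation=cv2.INTER_CUBIC)
cv2.imwrite("pics/c3.png",np.hstack([A,B]))
```

```text
(no output)
```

View pics/c3.png

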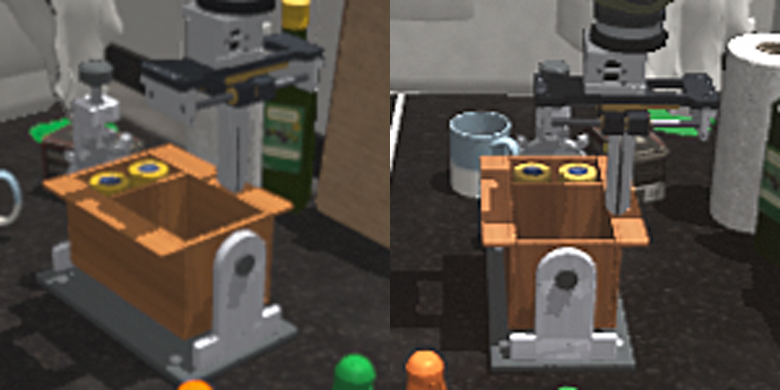

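The tray now looks level: in the side view the near rim runs from (483,241) to (648,242). Next I'll go over the knob.

Emit:
jog_arm([
  [0, 0, -0.03, 0, 0, 0, -1],
  [0, 0, -0.04, 0, 0, 0, -1],
  [0, 0, -0.04, 0, 0, 0, -1],
  [0, 0, -0.015, 0, 0, 0, -1],
])

```text
time_s: 2.7
ee_pos: [0.6375, 0.0851, 0.2716]
eef_rot: [3.137, -0.0, 1.571]
force: [0.7, 0.3, 1.1]
grip_width: 0.0005
grip_force: 0.0
```

Emit:
jog_arm([
  [0.03, -0.013, 0, 0, 0, 0, -1],
  [0.04, -0.018, 0, 0, 0, 0, -1],
  [0.04, -0.018, 0, 0, 0, 0, -1],
  [0.03, -0.013, 0, 0, 0, 0, -1],
  [0.007, -0.003, 0, 0, 0, 0, -1],
])

```text
time_s: 3.2
ee_pos: [0.5704, 0.2348, 0.2672]
eef_rot: [-3.141, -0.0, 1.574]
force: [0.7, -0.1, -0.2]
grip_width: 0.0004
grip_force: 0.0
```

Emit:
jog_arm([
  [0, 0, 0.01, 0, 0, 0, -1],
  [0, 0, 0.008, 0, 0, 0, -1],
  [0, 0, 0.008, 0, 0, 0, -1],
  [0, 0, 0.008, 0, 0, 0, -1],
  [0, 0, 0.005, 0, 0, 0, -1],
])

```text
time_s: 3.7
ee_pos: [0.5723, 0.231, 0.2275]
eef_rot: [-3.141, 0.001, 1.57]
force: [0.2, -2.0, 2.9]
grip_width: 0.0004
grip_force: 1.3
```

Emit:
jog_arm([
  [0, 0, 0.002, 0, 0, 0, -1],
  [0, 0, 0.001, 0, 0, 0, -1],
  [0, 0, 0, 0, 0, 0, -1],
])

```text
time_s: 4.0
ee_pos: [0.5723, 0.2314, 0.2262]
eef_rot: [3.14, 0.0, 1.57]
force: [-1.4, -3.7, 6.9]
grip_width: 0.0005
grip_force: 3.3
```

Emit:
jog_arm([
  [0, 0, 0.001, 0, 0, 0, -1],
  [0, 0, 0.001, 0, 0, 0, -1],
  [0, 0, 0, 0, 0, 0, -1],
])

```text
time_s: 4.3
ee_pos: [0.5725, 0.2315, 0.2261]
eef_rot: [3.138, -0.0, 1.57]
force: [-5.1, -5.6, 18.4]
grip_width: 0.0005
grip_force: 9.4
```

The plunger is against its stop: z 0.226, 18 N. Retract and go above the salt, opening to about 70 mm.

Emit:
jog_arm([
  [0, 0, -0.02, 0, 0, 0, -1],
  [0, 0, -0.03, 0, 0, 0, 0],
  [-0.03, -0.006, 0, 0, 0, 0, 0.5],
  [-0.04, -0.009, 0, 0, 0, 0, 0.5],
  [-0.04, -0.009, 0, 0, 0, 0, 0.5],
])

```text
time_s: 4.8
ee_pos: [0.5475, 0.1209, 0.2732]
eef_rot: [3.142, -0.0, 1.572]
force: [0.9, -0.9, 0.8]
grip_width: 0.0292
grip_force: 0.0
```

Emit:
jog_arm([
  [-0.045, -0.01, 0, 0, 0, 0, 0.5],
  [-0.045, -0.01, 0, 0, 0, 0, 0.5],
  [-0.045, -0.01, 0, 0, 0, 0, 0.5],
  [-0.045, -0.01, 0, 0, 0, 0, 0.5],
  [-0.045, -0.01, 0, 0, 0, 0, 0.5],
])

```text
time_s: 5.3
ee_pos: [0.4973, -0.1048, 0.2735]
eef_rot: [3.141, -0.0, 1.571]
force: [0.2, 0.8, -0.1]
grip_width: 0.0689
grip_force: 0.0
```

Emit:
jog_arm([
  [-0.045, -0.01, 0, 0, 0, 0, 0.5],
  [-0.035, -0.007, 0, 0, 0, 0, 0.5],
  [-0.015, 0, 0.03, 0, 0, 0, 0.5],
  [0, 0, 0.03, 0, 0, 0, 0.5],
  [0, 0, 0, 0, 0, 0, 0.5],
])

```text
time_s: 5.8
ee_pos: [0.4795, -0.1979, 0.21]
eef_rot: [-3.136, -0.003, 1.57]
force: [-0.6, 0.7, 0.3]
grip_width: 0.0706
grip_force: 0.0
```

Run:
```python
from h import *
m=ctrl.camera_model("wrist");w=ctrl.camera("wrist")[:,:,::-1];s=ctrl.camera("scene")[:,:,::-1]
for nm,P in dict(salt=[[.481,-.198,.088],[.481,-.198,0]],red=[[.502,-.336,.106]],yel=[[.611,-.2265,.096]],green=[[.576,-.152,.088]]).items(): print(nm,proj("",P,m).round().tolist())
A=cv2.resize(s[80:280,230:430],(400,400),interpolation=cv2.INTER_CUBIC)
cv2.imwrite("pics/w.png",w);cv2.imwrite("pics/c4.png",np.vstack([cv2.resize(w,None,fx=.9,fy=.9)[:,:],np.zeros((4,576,3),np.uint8),np.pad(s[100:330,60:636],((0,0),(0,0),(0,0)))]))
np.savez("wm.npz",**m)
```

```text
salt [[330.0, 190.0], [330.0, 170.0]]
red [[352.0, 333.0]]
yel [[474.0, 223.0]]
green [[440.0, 139.0]]
```

View pics/c4.png

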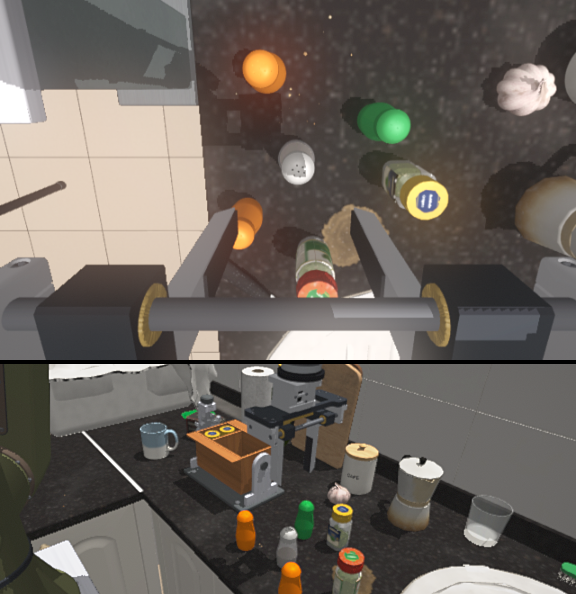

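The wrist view shows the salt cap at (329,184), where (330,189) was predicted, so the estimate is within about 3 mm. In the scene view the tray stays level with the knob down. I'll descend and grip.

Emit:
jog_arm([
  [0.002, 0.001, 0.03, 0, 0, 0, 0.5],
  [0, 0, 0.04, 0, 0, 0, 0.5],
  [0, 0, 0.04, 0, 0, 0, 0.5],
  [0, 0, 0.04, 0, 0, 0, 0.5],
  [0, 0, 0.024, 0, 0, 0, 0.5],
])

```text
time_s: 6.4
ee_pos: [0.4824, -0.1956, 0.0387]
eef_rot: [3.141, 0.0, 1.572]
force: [0.5, 0.6, 0.4]
grip_width: 0.0707
grip_force: 0.0
```

Emit:
jog_arm([
  [0, 0, 0, 0, 0, 0, 0.1],
  [0, 0, 0, 0, 0, 0, -0.3],
  [0, 0, 0, 0, 0, 0, -0.3],
  [0, 0, 0, 0, 0, 0, -0.3],
  [0, 0, 0, 0, 0, 0, -0.3],
], squeeze=10)

```text
time_s: 6.9
ee_pos: [0.4826, -0.1963, 0.0408]
eef_rot: [3.14, 0.001, 1.571]
force: [-3.0, -0.2, 8.1]
grip_width: 0.0382
grip_force: 10.5
```

The width is only 38 mm and the tool is being pushed up 8 N, so the pads are on the taper. I'll reopen and grip lower.

Emit:
jog_arm([
  [0, 0, 0, 0, 0, 0, 0.4],
  [0, 0, 0, 0, 0, 0, 0.4],
  [0, 0, 0.008, 0, 0, 0, 0.4],
  [0, 0, 0.01, 0, 0, 0, 0.4],
  [0, 0, 0, 0, 0, 0, 0.4],
])

```text
time_s: 7.4
ee_pos: [0.4811, -0.1956, 0.0196]
eef_rot: [-3.139, -0.001, 1.571]
force: [-0.3, 0.6, -1.1]
grip_width: 0.066
grip_force: 0.0
```

Emit:
jog_arm([
  [0, 0, 0, 0, 0, 0, 0.1],
  [0, 0, 0, 0, 0, 0, -0.3],
  [0, 0, 0, 0, 0, 0, -0.3],
  [0, 0, 0, 0, 0, 0, -0.3],
  [0, 0, 0, 0, 0, 0, -0.3],
])

```text
time_s: 7.9
ee_pos: [0.4821, -0.196, 0.0216]
eef_rot: [3.141, 0.0, 1.571]
force: [-0.4, 0.3, 0.3]
grip_width: 0.0415
grip_force: 10.0
```

Emit:
jog_arm([
  [0, 0, -0.015, 0, 0, 0, -0.3],
  [0, 0, -0.04, 0, 0, 0, -0.3],
  [0, 0, -0.045, 0, 0, 0, -0.3],
  [0, 0, -0.045, 0, 0, 0, -0.3],
  [0, 0, -0.04, 0, 0, 0, -0.3],
], squeeze=15)

```text
time_s: 8.4
ee_pos: [0.4818, -0.1959, 0.2088]
eef_rot: [3.141, 0.0, 1.571]
force: [0.6, -0.0, -1.4]
grip_width: 0.0417
grip_force: 15.0
```

Emit:
jog_arm([
  [0.03, 0.01, 0, 0, 0, 0, -0.3],
  [0.045, 0.016, 0, 0, 0, 0, -0.3],
  [0.045, 0.016, 0, 0, 0, 0, -0.3],
  [0.045, 0.016, 0, 0, 0, 0, -0.3],
  [0.045, 0.016, 0, 0, 0, 0, -0.3],
])

```text
time_s: 8.9
ee_pos: [0.5562, 0.0159, 0.2065]
eef_rot: [3.142, 0.0, 1.571]
force: [0.1, -0.3, -1.5]
grip_width: 0.041
grip_force: 15.0
```

Emit:
jog_arm([
  [0.04, 0.012, 0, 0, 0, 0, -0.3],
  [0.025, 0.009, 0, 0, 0, 0, -0.3],
  [0.003, 0.001, 0, 0, 0, 0, -0.3],
  [0, 0, 0, 0, 0, 0, -0.3],
])

```text
time_s: 9.3
ee_pos: [0.5778, 0.0822, 0.2061]
eef_rot: [-3.141, 0.0, 1.572]
force: [-0.7, 0.7, -1.3]
grip_width: 0.041
grip_force: 15.0
```

Run:
```python
from h import *
s=ctrl.camera("scene")[:,:,::-1];d=ctrl.camera("side")[:,:,::-1];w=ctrl.camera("wrist")[:,:,::-1]
print(ctrl.get_obs()['ee_pos'])
A=cv2.resize(s[80:230,230:380],None,fx=2.6,fy=2.6,interpolation=cv2.INTER_CUBIC)
B=cv2.resize(d[80:230,270:420],None,fx=2.6,fy=2.6,interpolation=cv2.INTER_CUBIC)
cv2.imwrite("pics/c5.png",np.hstack([A,B]))
```

```text
[0.57780358 0.08087041 0.20650901]
```

View pics/c5.png

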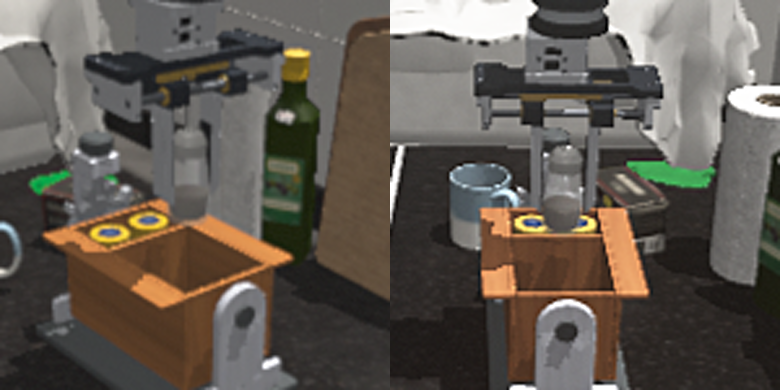

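The salt is held upright over the centre of the bay; the tray is level and the knob is down. I'll lower it.

Emit:
jog_arm([
  [0, 0, 0.025, 0, 0, 0, -0.3],
  [0, 0, 0.03, 0, 0, 0, -0.3],
  [0, 0, 0.03, 0, 0, 0, -0.3],
  [0, 0, 0.03, 0, 0, 0, -0.3],
  [0, 0, 0.015, 0, 0, 0, -0.3],
])

```text
time_s: 9.95
ee_pos: [0.5769, 0.0808, 0.0742]
eef_rot: [-3.139, 0.0, 1.569]
force: [-0.1, -0.8, -2.1]
grip_width: 0.0414
grip_force: 15.0
```

Emit:
jog_arm([
  [0, 0, 0.003, 0, 0, 0, -0.3],
  [0, 0, 0.003, 0, 0, 0, -0.3],
  [0, 0, 0.002, 0, 0, 0, -0.3],
  [0, 0, 0, 0, 0, 0, -0.3],
])

```text
time_s: 10.35
ee_pos: [0.5784, 0.082, 0.0693]
eef_rot: [3.14, -0.0, 1.571]
force: [-0.4, -0.1, -1.2]
grip_width: 0.041
grip_force: 15.0
```

Emit:
jog_arm([
  [0, 0, 0.002, 0, 0, 0, -0.3],
  [0, 0, 0.001, 0, 0, 0, -0.3],
  [0, 0, 0, 0, 0, 0, -0.3],
])

```text
time_s: 10.65
ee_pos: [0.5781, 0.0821, 0.0657]
eef_rot: [3.141, -0.0, 1.571]
force: [0.9, -0.2, 0.1]
grip_width: 0.0411
grip_force: 15.0
```

Emit:
jog_arm([
  [0, 0, 0.001, 0, 0, 0, -0.3],
  [0, 0, 0, 0, 0, 0, -0.3],
])

```text
time_s: 10.85
ee_pos: [0.5784, 0.0821, 0.0655]
eef_rot: [3.14, -0.0, 1.571]
force: [-3.2, -0.0, 8.0]
grip_width: 0.041
grip_force: 15.0
```

The salt has touched the floor (8 N), so I'll release it with a limited opening and lift off.

Emit:
jog_arm([
  [0, 0, 0, 0, 0, 0, 0],
  [0, 0, 0, 0, 0, 0, 0.2],
  [0, 0, 0, 0, 0, 0, 0.2],
  [0, 0, 0, 0, 0, 0, 0.2],
])

```text
time_s: 11.25
ee_pos: [0.578, 0.082, 0.0643]
eef_rot: [-3.141, 0.0, 1.571]
force: [0.8, -0.7, -0.0]
grip_width: 0.0562
grip_force: 0.0
```

Emit:
jog_arm([
  [0, 0, -0.015, 0, 0, 0, 0.2],
  [0, 0, -0.03, 0, 0, 0, 0.2],
  [0, 0, -0.04, 0, 0, 0, 0.2],
  [0, 0, -0.045, 0, 0, 0, 0.2],
  [0, 0, -0.045, 0, 0, 0, 0.2],
])

```text
time_s: 11.75
ee_pos: [0.5776, 0.082, 0.2425]
eef_rot: [3.141, -0.0, 1.571]
force: [1.4, -0.4, 0.6]
grip_width: 0.0563
grip_force: 0.0
```

Emit:
jog_arm([
  [0, 0, -0.04, 0, 0, 0, 0.2],
  [0, 0, -0.02, 0, 0, 0, 0.2],
  [0, 0, 0, 0, 0, 0, 0.2],
  [0, 0, 0, 0, 0, 0, 0.2],
])

```text
time_s: 12.15
ee_pos: [0.5777, 0.082, 0.2994]
eef_rot: [-3.142, 0.0, 1.571]
force: [-0.2, -0.3, -0.3]
grip_width: 0.0565
grip_force: 0.0
```

Run:
```python
from h import *
s=ctrl.camera("scene")[:,:,::-1];w=ctrl.camera("wrist")[:,:,::-1]
A=cv2.resize(s[80:380,230:440],(280,400),interpolation=cv2.INTER_CUBIC)
cv2.imwrite("pics/c6.png",np.hstack([A,w[:,90:590]]))
print(proj("",[[.578,.082,.044],[.578,.082,.134]],ctrl.camera_model("wrist")))
```

```text
[[328.17371498 162.4825449 ]
 [328.41752379 178.63506612]]
```

View pics/c6.png

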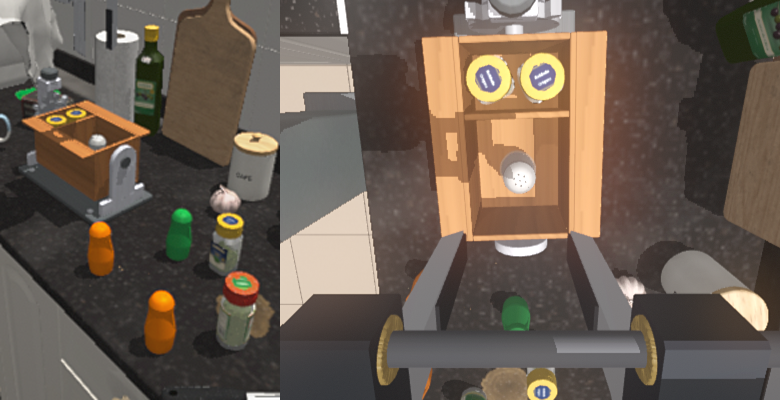

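The salt stands upright in the middle of the bay: its cap is at wrist (329,178), where (328,179) was predicted. The tray is level, both loose jars are still standing, and the gripper is clear.

```bash
python3 -c "
from station import ctrl
print(ctrl.hand_in())"
```

```text
the job is handed in; nothing more can be done
None
```

I levelled the tray, pushed the plunger home and then set the salt shaker upright in the empty compartment; both loose jars are standing where they were. The job is handed in at about 12 s, but the hand-in returned no verdict.

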